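Swing the crate's bails in and stack the tray on them

TASK

Swing both wire bails of the grey sample crate in over its mouth until they rest across the rim. Only then lift the metal tray (the one with a black centre grip) off the worktop and stack it on the bails, centred and square over the crate with the two bails seated in the grooves under the tray. Do not drop the tray or let the sample tube in it fall out, and leave the other things on the worktop where they are.

Things in the scene. Friction and masses are not known exactly. Their poses are not given: they have to be found in the camera images.
- crate: open grey plastic crate, fixed to the worktop, 110 (x) x 180 (y) x 64 (z) mm outside, walls 4 mm, floor 4 mm, with two loose sample tubes about 20 mm thick lying on its floor. Origin: centre of its underside, on the worktop; y along its length, z up. A steel-wire bail is hinged at each end. The crate stands on the left or the right, turned up to 0.3 rad.
- crate_mouth (a point): centre of the crate's mouth, at rim height (64 mm above the crate's origin); axes as the crate's
- bail_left (a joint): hinge angle of the bail at the crate's +y end (rad): 0 = swung out, level, away from the crate; pi/2 = upright; 2.778 (its stop) = swung in, its bar lying across the rim. The hinge is stiff (about 0.03 N m): the bail stays where it is left; starts at 0 to 0.5. Home is above 2.66.
- bail_right (a joint): the same for the bail at the crate's -y end (also 0 out to 2.778 in; it mirrors the left one)
- bail_left_bar (a point): middle of the straight bar of the left bail; the bar is round steel, 8 mm thick, 124 mm long, parallel to the crate's x, 45 mm from the hinge axis; it moves with the bail. Swung in it lies at crate y = +44 mm, its centre 68 mm above the worktop.
- bail_right_bar (a point): middle of the straight bar of the right bail, the same; swung in it lies at crate y = -44 mm
- bail_left_hinge (a point): a point on the left bail's hinge axis midway between its two pivots: crate y = +86 mm, 52 mm above the worktop; the axis runs along the crate's x
- bail_right_hinge (a point): the same for the right bail: crate y = -86 mm, 52 mm above the worktop
- tray: loose metal tray, 96 (x) x 150 (y) mm, walls up to 40 mm, 0.4 kg (may vary by about a third), one loose sample tube lying in its +x half, an upright wall with a black grip bar along its middle (along y). Origin: centre of its underside, z up. It stands on the other side from the crate, turned up to 0.5 rad; either way round on the crate will do.
- tray_grip (a point): centre of the black grip bar: 12 mm wide (tray x), 100 mm long (tray y), 50 to 76 mm above the tray's underside, this point at 63 mm. About 38 mm of free room on either side of it; axes as the tray's
- groove_a (a point): middle of one of the two grooves across the tray's underside (along tray x), at tray y = +44 mm, level with the tray's underside; 18 mm wide and 6 mm deep, open below, to take a bail's bar. With both bars seated the tray's origin is 66 mm above the crate's
- groove_b (a point): middle of the other groove, the same, at tray y = -44 mm
- swab_c: capped plastic sample tube, about 95 mm long and 20 mm thick, lying in the tray's +x half beside the grip wall; it rides along; not to be handled. Origin: the middle of its underside
- timer: white bench timer, 75 x 75 x 17 mm, a bystander on the right; origin at its underside
- tape: roll of tape lying flat, 69 mm across, 19 mm high, a bystander behind the work; origin at its underside
- beaker: clear plastic beaker, 64 mm across, 76 mm high, a bystander behind the work; origin at its underside
- marker: black-and-white marker pen lying flat, 135 mm long, 14 mm thick, a bystander at the back right; origin at its underside
- bottle: clear reagent bottle with screw cap, 56 mm across, 105 mm high, a bystander at the back left; origin at its underside

How it is judged (in metres and radians):
On the way, in this order (a step that is already met when the one before it is completed fails the run):
1. both bails are swung in across the rim while the tray still stands on the worktop away from the crate (value of joint each of bail_left, bail_right above 2.66 rad and horizontal distance between tray and crate above 0.15 m and height (world z) of tray below 0.02 m), for 0.2 s.
2. the tray sits on the bails, bars in its grooves, centred and square (value of joint each of bail_left, bail_right above 2.66 rad and z of tray in the frame of crate between 0.062 and 0.0695 m and horizontal distance between tray and crate below 0.013 m and angle between the y axis of tray and the y axis of crate, either way round below 0.14 rad and angle between tray's own z axis and vertical below 0.06 rad), for 0.2 s.
At the end, for the whole second after the job is handed in: Both bails are in (above 2.66 rad); the tray rests on them with the bars in its grooves (its origin 62 to 69.5 mm above the crate's), level within 0.06 rad, centred within 13 mm, square within 0.14 rad either way round, at rest, with its sample tube still in it (all of step 2 and z of swab_c in the frame of tray between 0 and 0.045 m and x of swab_c in the frame of tray between -0.05 and 0.05 m and y of swab_c in the frame of tray between -0.078 and 0.078 m and linear speed of tray below 0.02 m/s and angular speed of tray below 0.1 rad/s); the robot touches nothing.
It fails at once if the tray is stacked or nested on the crate before both bails are in (not (value of joint each of bail_left, bail_right above 2.66 rad) and horizontal distance between tray and crate below 0.06 m and contact force between tray and crate above 1 N).
It fails at once if the tray is dropped: let go more than about 20 mm above its seat (height (world z) of tray above 0.088 m and contact force between tray and the fingers below 0.05 N and contact force between tray and the arm below 0.05 N).
It fails at once if a bystander is pushed more than 40 mm or knocked over (distance of any of timer, tape, beaker, marker, bottle from where it was at the start of the episode above 0.04 m or angle between any of bottle, beaker's own z axis and vertical above 0.5 rad).
It also fails if it takes over 72 s, if anything falls off the work surface, if the arm or the gripper's body presses on something with over 40 N, if the wrist force passes 120 N, or if a joint passes its speed limit or range.

ROBOT

A 6-joint arm with a two-finger parallel gripper is mounted at the origin on a cart in front of the work surface, level with it; the furniture and walls round the work are solid. World frame = base frame: x ahead of the robot, y to its left, z up, the work surface at z = 0. Lengths are in m, angles in degrees, forces in N, time in s.
With the tool pointing down it reaches from about 0.3 to 0.75 m from the base axis. Payload 8.5 kg.
Tool frame: the origin (TCP) lies at the very end of the fingers, on their centre line; the grasp point (between the pads) lies 19 mm behind it (env.grip_depth is the z of the grasp point in the tool frame, in m); z points along the fingers, y is the direction in which the jaws open and shut (so a half turn about z gives the same grasp; the last joint's range is limited). The gripper opens to 85 mm and grips with 20 to 120 N. Pads are 22 mm wide; open, the fingers measure 114 mm over their backs; the gripper's body (76 mm by 85 mm) begins 54 mm behind the grasp point. The pads swing forward as they close: fully open they stand 13 mm farther back than shut.
Start: joints at [-86.591, 21.807, 74.336, -0, 83.858, -12.336], TCP at [0.149, -0.529, 0.231] pointing down, gripper open.
Joint ranges: [-178.18, 178.18], [-50.72, 133.34], [12.68, 142.11], [-81.47, 261.47], [9.98, 163.14], [-165.26, 165.26]. Speed limits (degrees/s): [136.94, 136.94, 180, 180, 180, 180].

INTERFACE

Orientations are given as a 3x3 rotation matrix whose columns are the frame's x, y, z axes.
In Python, from rig import env gives the robot as it stands.
- The arm moves only by the tool apply_moves, never from a script. Its argument "plan" is a list of rows, each an object of numbers: "tx", "ty", "tz": the shift along the world's x, y, z in mm; "rx", "ry", "rz": the turn, a rotation vector about the world's x, y, z in rad; "jaw": the opening, from -1 (shut) to 1 (fully open). A call has 1 to 12 rows; each row is the pose to reach, as a shift and turn from the pose measured when the call began; what a row does not reach only later rows make up. A row lasts 1/10 s, in which the tool goes at most 50 mm and 8.59 degrees, less where a joint would pass 70% of its speed; a pose out of reach is approached as far as the arm can. A call with a gripper value outside its range is refused whole. The fingers move at their own pace and stop on an object; "grip_force" is the grip in N (left out, the last holds). Time passes only in rows, so rows that repeat a pose let the fingers close. It gives the time, the measured TCP pose, the force and the opening at its end, in the units of the state.
- env.observe(): the state, without advancing time (a new reading comes with each control period).
- env.get_image(name): name is "scene" or "top" or "wrist"; returns a dict with "image" (400x640x3 uint8, red, green, blue), "intrinsics" (3x3 intrinsics, pixels), "world_from_camera" (4x4, takes a point from camera to world coordinates). Camera axes: x right, y up, looking along -z (the intrinsics and any distortion apply to the point x, -y, -z); pixel columns grow to the right and rows downward; lengths in m; the calibration is good to about 2 mm. A picture is of the moment at which its call begins. There is no depth.
- env.close_job(): hands the job in, once; it reports no verdict.
The state is a dict: "time_s": time; "q": joint angles; "qvel": joint speeds; "joint_efforts": joint torques, N m; "position": TCP position; "tool_rot": TCP orientation; "ft_force": force on the tool from outside, world axes, zero at the start; "wrist_torque": the same for the moment, N m; "grip_width": finger opening in m.
Only numpy, scipy, OpenCV 4.12 (cv2) and the standard library are available. Lean on these libraries where they do the work, as an engineer would, in place of code of your own. Each camera call takes 0.05 s, during which the arm holds its last target.

## Working session

There is one attempt and no reset: what is moved stays moved. The work goes in short steps, Python scripts to look and compute and a tool call to move; the robot and the scene stay as the last step left them, time stands still between calls to the robot, and variables do not carry over. Pictures are saved under pics/ and viewed, and the job is handed in when it is done.

Besides the shell and the picture viewer there is one more tool, called after "Emit:" in YAML: its name, and indented under it one key for each argument. apply_moves: Moves the arm, as the interface text tells. Its arguments: {"type":"object","properties":{"plan":{"type":"array","items":{"type":"object","properties":{"tx":{"type":"number"},"ty":{"type":"number"},"tz":{"type":"number"},"rx":{"type":"number"},"ry":{"type":"number"},"rz":{"type":"number"},"jaw":{"type":"number"}}}},"grip_force":{"type":"number"}},"required":["plan"]}

```bash
ls; mkdir -p pics; python3 - <<'E'
from rig import env
import cv2
o=env.observe()
for k,v in o.items(): print(k,v)
print(env.grip_depth)
for n in("scene","top","wrist"):
    d=env.get_image(n); cv2.imwrite(f"pics/{n}0.png",d["image"][:,:,::-1]); print(n,d["intrinsics"],d["world_from_camera"])
    print([k for k in d])
E
```

```text
pics
time_s 0.0
q [-8.65891027e+01  2.18421741e+01  7.43859757e+01 -7.00404848e-04
  8.38566653e+01 -1.23363273e+01]
qvel [-0.07101233 -0.00594498 -0.05078256  0.05050382 -0.09901477  0.02105417]
joint_efforts [ 1.45513812e-03 -4.48455155e+01 -2.31279248e+01 -8.12442909e-05
  4.76553803e-03 -3.11947801e-06]
position [ 0.14923837 -0.52906086  0.23069348]
tool_rot [[ 9.62468042e-01  2.71395024e-01 -1.00205033e-04]
 [ 2.71394871e-01 -9.62466957e-01  1.47695663e-03]
 [ 3.04394647e-04 -1.44871869e-03 -9.99998904e-01]]
ft_force [ 0.79394927 -0.44876899 -0.69962594]
wrist_torque [ 0.02816717 -0.0489597  -0.0383543 ]
grip_width 0.0854353463069436
-0.0187
scene [[418.5137348    0.         316.89535472]
 [  0.         418.5137348  201.53771485]
 [  0.           0.           1.        ]] [[-0.87165267  0.29367132 -0.39240131  0.04991963]
 [-0.49006474 -0.50975164  0.70709958  0.87069619]
 [ 0.00762766  0.80864728  0.58824433  0.86592658]
 [ 0.          0.          0.          1.        ]]
['image', 'intrinsics', 'world_from_camera']
top [[389.38918009   0.         316.13188637]
 [  0.         389.38918009 197.47685722]
 [  0.           0.           1.        ]] [[-0.0204467   0.99417443 -0.10582597  0.47698502]
 [-0.99969771 -0.02177547 -0.01141582 -0.11672929]
 [-0.01365372  0.10556057  0.99431914  1.23712262]
 [ 0.          0.          0.          1.        ]]
['image', 'intrinsics', 'world_from_camera']
wrist [[321.56079851   0.         321.7977396 ]
 [  0.         321.56079851 202.98785786]
 [  0.           0.           1.        ]] [[ 2.70109065e-01  9.29043310e-01  2.52823302e-01  2.12725324e-01]
 [-9.62829647e-01  2.60741221e-01  7.05201169e-02 -5.11853537e-01]
 [-4.05213584e-04 -2.62473893e-01  9.64939009e-01  3.73942278e-01]
 [ 0.00000000e+00  0.00000000e+00  0.00000000e+00  1.00000000e+00]]
['image', 'intrinsics', 'world_from_camera']
```

View pics/scene0.png

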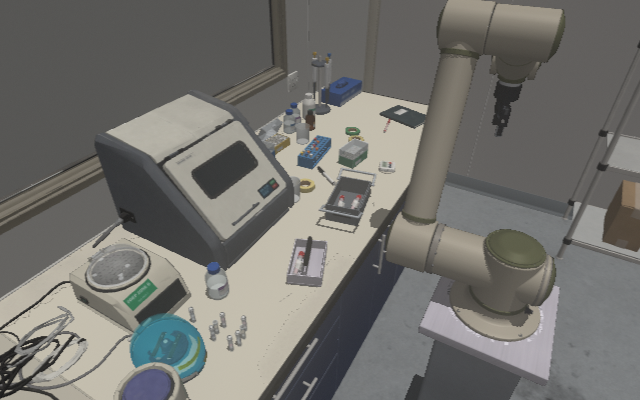

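View pics/top0.png

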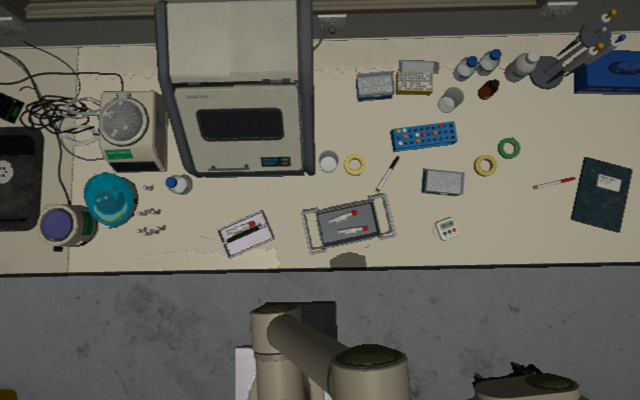

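View pics/wrist0.png

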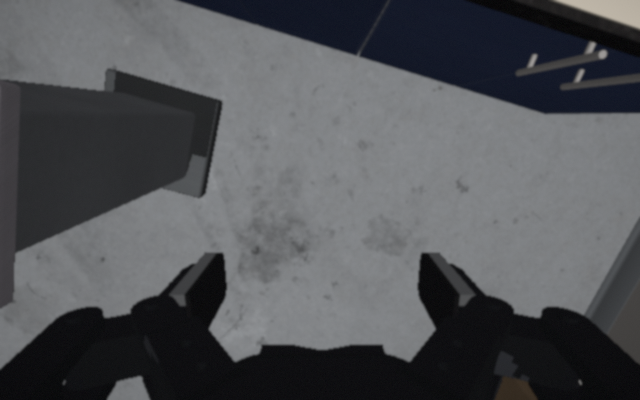

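Top view: the crate is at about (349,222) with a bail out at each end (bars near x=310 and 390). The tray is at about (246,233), the timer at (447,229) and the marker at (388,174). I'll enlarge the top crop.

```bash
python3 - <<'E'
import cv2
a=cv2.imread("pics/top0.png"); 
cv2.imwrite("pics/topz.png",cv2.resize(a[170:275,205:405],None,fx=4,fy=4,interpolation=cv2.INTER_CUBIC))
a=cv2.imread("pics/scene0.png"); 
cv2.imwrite("pics/scenez.png",cv2.resize(a[155:295,275:405],None,fx=4,fy=4,interpolation=cv2.INTER_CUBIC))
E
```

```text
(no output)
```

View pics/topz.png

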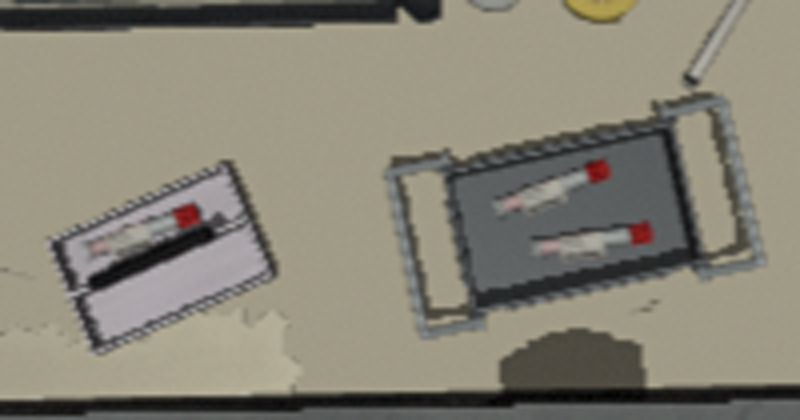

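View pics/scenez.png

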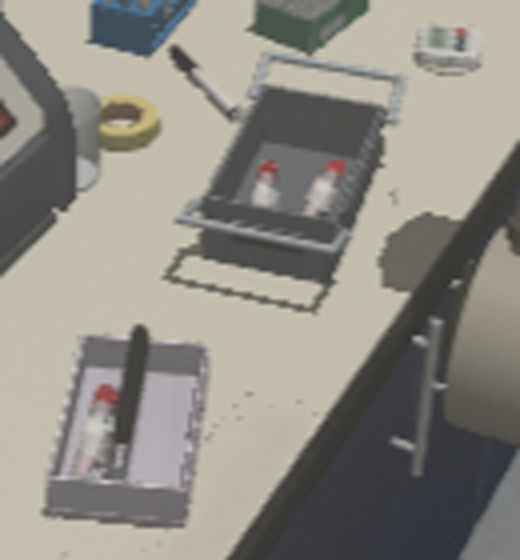

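```bash
cat > h.py <<'E'
import numpy as np
def ray(d,px):
    K=d["intrinsics"];T=d["world_from_camera"]
    p=np.linalg.inv(K)@np.array([px[0],px[1],1.]); v=T[:3,:3]@np.array([p[0],-p[1],-p[2]])
    return T[:3,3],v
def onz(d,px,z):
    o,v=ray(d,px); return o+v*(z-o[2])/v[2]
def proj(d,P):
    K=d["intrinsics"];T=d["world_from_camera"]
    c=T[:3,:3].T@(np.asarray(P)-T[:3,3]); p=K@np.array([c[0],-c[1],-c[2]]); return p[:2]/p[2]
E
python3 - <<'E'
from rig import env
from h import *
d=env.get_image("top")
z=lambda x,y:(x/4+205-.375,y/4+170-.375)
C=[onz(d,z(*p),.064) for p in[(447,172),(668,125),(697,262),(480,305)]]
for c in C:print(c)
print("ctr",np.mean(C,0)); v=C[0]+C[3]-C[1]-C[2]; print(np.linalg.norm(v)/2, np.degrees(np.arctan2(-v[0],v[1])))
C=[onz(d,z(*p),.040) for p in[(52,240),(228,163),(277,270),(98,350)]]
for c in C:print(c)
print("tray",np.mean(C,0)); v=C[0]+C[3]-C[1]-C[2]; print(np.linalg.norm(v)/2, np.degrees(np.arctan2(-v[0],v[1])))
for zz in(.052,.06,.07):
  for p in[(392,170),(425,335),(722,100),(760,262)]:print(zz,onz(d,z(*p),zz))
print("grip",onz(d,z(92,282),.076),onz(d,z(213,233),.076))
E
```

```text
[ 0.55586907 -0.10305416  0.064     ]
[ 0.58784738 -0.27068236  0.064     ]
[ 0.48445388 -0.28868147  0.064     ]
[ 0.45581163 -0.12567253  0.064     ]
ctr [ 0.52099549 -0.19702263  0.064     ]
0.16807421840925066 10.389487800451269
[0.51161922 0.20197694 0.04      ]
[0.56804843 0.06607214 0.04      ]
[0.48511624 0.0289424  0.04      ]
[0.42719972 0.16623486 0.04      ]
tray [0.4979959  0.11580658 0.04      ]
0.14808079927608725 22.71157282623051
0.052 [ 0.55909907 -0.06101133  0.052     ]
0.052 [ 0.43399096 -0.08380659  0.052     ]
0.052 [ 0.60726313 -0.31410553  0.052     ]
0.052 [ 0.4835531  -0.33792022  0.052     ]
0.06 [ 0.55854477 -0.06138744  0.06      ]
0.06 [ 0.43428119 -0.08402883  0.06      ]
0.06 [ 0.60638371 -0.31277317  0.06      ]
0.06 [ 0.48350876 -0.3364271   0.06      ]
0.07 [ 0.5578519  -0.06185759  0.07      ]
0.07 [ 0.43464397 -0.08430663  0.07      ]
0.07 [ 0.60528443 -0.31110772  0.07      ]
0.07 [ 0.48345334 -0.33456071  0.07      ]
grip [0.47882116 0.16235961 0.076     ] [0.51327871 0.07206622 0.076     ]
```

Emit:
apply_moves:
  plan:
    - {"tx":40,"ty":40,"rz":-0.01}
    - {"tx":75,"ty":75,"rz":-0.02}
    - {"tx":110,"ty":112,"rz":-0.03}
    - {"tx":145,"ty":148,"rz":-0.04}
    - {"tx":180,"ty":185,"rz":-0.05}
    - {"tx":215,"ty":222,"rz":-0.06}
    - {"tx":250,"ty":260,"rz":-0.07}
    - {"tx":280,"ty":290,"rz":-0.08}
    - {"tx":307,"ty":320,"rz":-0.092}
    - {"tx":307,"ty":320,"rz":-0.092}
    - {"tx":307,"ty":320,"rz":-0.092}
    - {"tx":307,"ty":320,"rz":-0.092}

```text
validation failed for argument at $.pl...
```

```bash
python3 - <<'E'
from rig import env
import cv2,pickle
d=env.get_image("wrist"); cv2.imwrite("pics/w1.png",d["image"][:,:,::-1]);pickle.dump(d,open("w1.pkl","wb"))
E
```

```text
(no output)
```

View pics/w1.png

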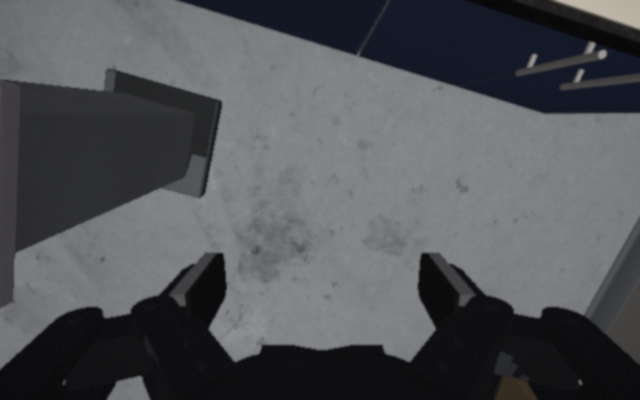

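The move was refused, so the view hasn't changed. I'll retry with every field filled in.

Emit:
apply_moves:
  plan:
    - {"tx":40,"ty":40,"tz":0,"rx":0,"ry":0,"rz":-0.01,"jaw":1}
    - {"tx":75,"ty":75,"tz":0,"rx":0,"ry":0,"rz":-0.02,"jaw":1}

```text
time_s: 0.45
position: [0.2201, -0.458, 0.2305]
tool_rot: [[0.968, 0.249, 0.0], [0.249, -0.968, 0.001], [0.0, -0.001, -1.0]]
ft_force: [1.1, -0.5, -0.8]
grip_width: 0.0859
```

Emit:
apply_moves:
  plan:
    - {"tx":35,"ty":37,"tz":0,"rx":0,"ry":0,"rz":-0.01,"jaw":1}
    - {"tx":70,"ty":73,"tz":0,"rx":0,"ry":0,"rz":-0.02,"jaw":1}
    - {"tx":105,"ty":110,"tz":0,"rx":0,"ry":0,"rz":-0.03,"jaw":1}
    - {"tx":140,"ty":147,"tz":0,"rx":0,"ry":0,"rz":-0.04,"jaw":1}
    - {"tx":175,"ty":185,"tz":0,"rx":0,"ry":0,"rz":-0.05,"jaw":1}
    - {"tx":205,"ty":218,"tz":0,"rx":0,"ry":0,"rz":-0.06,"jaw":1}
    - {"tx":236,"ty":249,"tz":0,"rx":0,"ry":0,"rz":-0.07,"jaw":0}
    - {"tx":236,"ty":249,"tz":0,"rx":0,"ry":0,"rz":-0.07,"jaw":-0.3}
    - {"tx":236,"ty":249,"tz":0,"rx":0,"ry":0,"rz":-0.07,"jaw":-0.3}
    - {"tx":236,"ty":249,"tz":0,"rx":0,"ry":0,"rz":-0.07,"jaw":-0.3}

```text
time_s: 1.45
position: [0.4556, -0.2096, 0.2304]
tool_rot: [[0.984, 0.18, -0.0], [0.18, -0.984, 0.001], [-0.0, -0.001, -1.0]]
ft_force: [-0.1, 0.4, -0.4]
grip_width: 0.0303
```

```bash
python3 - <<'E'
from rig import env
import cv2,pickle
d=env.get_image("wrist"); cv2.imwrite("pics/w2.png",d["image"][:,:,::-1]);pickle.dump(d,open("w2.pkl","wb"))
E
```

```text
(no output)
```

View pics/w2.png

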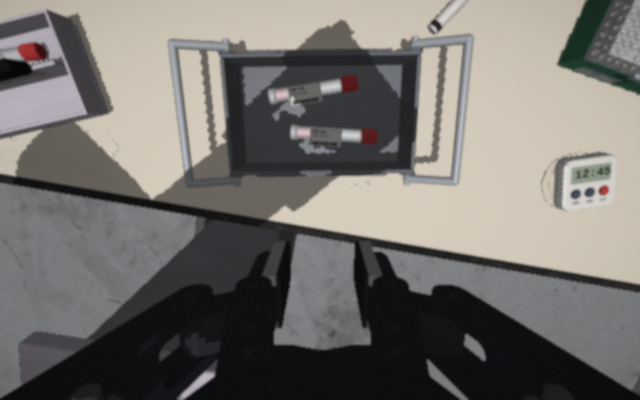

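The wrist view is clear. The crate rim spans about x 221–420, y 48–178, the left bar is at x≈180 and the right bar at x≈464. I'll zoom in.

```bash
python3 - <<'E'
import cv2
a=cv2.imread("pics/w2.png")[25:205,155:485]
b=cv2.resize(a,None,fx=2.4,fy=2.4,interpolation=cv2.INTER_CUBIC)
b=cv2.convertScaleAbs(b,alpha=1.5,beta=20)
cv2.imwrite("pics/w2z.png",b)
E
```

```text
(no output)
```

View pics/w2z.png

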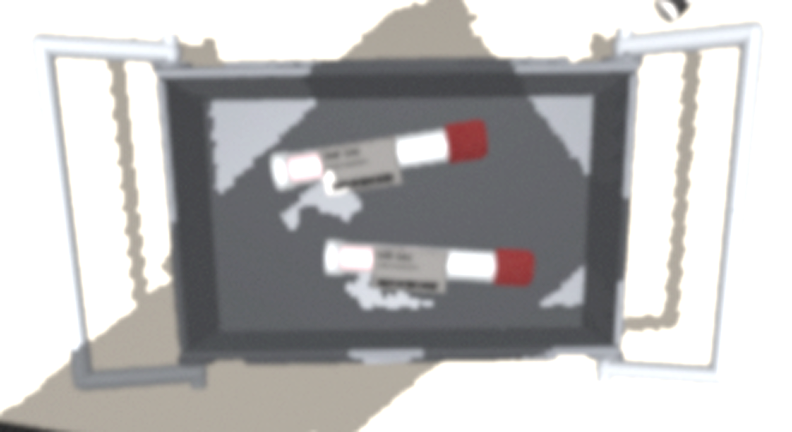

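```bash
python3 - <<'E'
from h import *
import pickle
d=pickle.load(open("w2.pkl","rb"))
z=lambda x,y:(x/2.4+155-.3,y/2.4+25-.3)
C=[onz(d,z(*p),.064) for p in[(160,68),(636,64),(620,360),(180,361)]]
for c in C:print(c)
ctr=np.mean(C,0);print("ctr",ctr); v=C[0]+C[3]-C[1]-C[2]; ps=np.arctan2(-v[0],v[1]);print(np.linalg.norm(v)/2, ps, np.linalg.norm(C[0]+C[1]-C[2]-C[3])/2)
ey=np.array([-np.sin(ps),np.cos(ps)]);ex=np.array([np.cos(ps),np.sin(ps)])
from scipy.optimize import brentq
for s,(a,b) in((1,((45,45),(82,378))),(-1,((755,35),(715,372)))):
    f=lambda t:(np.mean([onz(d,z(*p),.052+.045*np.sin(t)) for p in(a,b)],0)[:2]-ctr[:2])@ey*s-.086-.045*np.cos(t)
    for t in np.arange(-.1,.8,.1): print(round(t,1),round(f(t)*1000,1),end=' ')
    P=[onz(d,z(*p),.067) for p in(a,b)];dv=P[0]-P[1];print("\nlen",np.linalg.norm(dv),np.arctan2(dv[1],dv[0]),np.mean(P,0),(np.mean(P,0)-ctr)[:2]@ex,(np.mean(P,0)-ctr)[:2]@ey)
E
```

```text
[ 0.55702945 -0.10123188  0.064     ]
[ 0.58972357 -0.27365568  0.064     ]
[ 0.48155175 -0.29568377  0.064     ]
[ 0.44918093 -0.11996045  0.064     ]
ctr [ 0.51937143 -0.19763295  0.064     ]
0.17708745295596842 0.1847578250371597 0.1099157556935661
-0.1 5.8 0.0 3.6 0.1 2.0 0.2 0.8 0.3 0.0 0.4 -0.2 0.5 0.1 0.6 0.8 0.7 2.0 
len 0.1230465930914934 0.18026261647628897 [ 0.49635469 -0.07139389  0.067     ] 0.000566178340678361 0.1283189327562516
-0.1 5.5 0.0 3.4 0.1 1.8 0.2 0.6 0.3 -0.1 0.4 -0.3 0.5 -0.0 0.6 0.7 0.7 2.0 
len 0.12382749473979883 0.16986174303666787 [ 0.54505283 -0.32323382  0.067     ] 0.0021703829227104586 -0.1281811385319044
```

```bash
python3 - <<'E'
from h import *
import pickle
from rig import env
d=pickle.load(open("w2.pkl","rb")); s=env.get_image("scene")
ctr=np.array([.5195,-.1975]);ps=.18
ey=np.array([-np.sin(ps),np.cos(ps)]);ex=np.array([np.cos(ps),np.sin(ps)])
obs={1:[(320.1,209),(360.4,215.5)],-1:[(341,169.2),(375.5,174.7)]}
for g in(1,-1):
  print(g,"obs",obs[g])
  for t in np.arange(0,.61,.1):
    c=ctr+ey*g*(.086+.045*np.cos(t)); print(round(t,1),[np.round(proj(s,[*(c+ex*k),.052+.045*np.sin(t)]),1) for k in(.062,-.062)])
# rim corners check
for a in(1,-1):
  for b in(1,-1): print("rim",a,b,proj(s,[*(ctr+ex*.055*a+ey*.09*b),.064]))
E
```

```text
1 obs [(320.1, 209), (360.4, 215.5)]
0.0 [array([319. , 212.9]), array([356.7, 221. ])]
0.1 [array([319. , 211.7]), array([356.8, 219.8])]
0.2 [array([319.1, 210.5]), array([357. , 218.6])]
0.3 [array([319.2, 209.2]), array([357.1, 217.3])]
0.4 [array([319.4, 207.8]), array([357.4, 215.9])]
0.5 [array([319.6, 206.5]), array([357.6, 214.5])]
0.6 [array([319.9, 205.1]), array([357.9, 213.1])]
-1 obs [(341, 169.2), (375.5, 174.7)]
0.0 [array([342. , 171.8]), array([375.2, 178. ])]
0.1 [array([342. , 170.8]), array([375.3, 177. ])]
0.2 [array([342. , 169.8]), array([375.4, 176. ])]
0.3 [array([342., 169.]), array([375.4, 175.1])]
0.4 [array([341.9, 168.2]), array([375.4, 174.3])]
0.5 [array([341.8, 167.5]), array([375.4, 173.7])]
0.6 [array([341.7, 166.9]), array([375.3, 173.1])]
rim 1 1 [325.13730832 203.09723634]
rim 1 -1 [340.81412653 175.0238987 ]
rim -1 1 [358.08175337 209.98248688]
rim -1 -1 [370.96554986 180.71505909]
```

Emit:
apply_moves:
  plan:
    - {"tx":30,"ty":-40,"tz":0,"rx":0,"ry":0,"rz":0,"jaw":-0.3}
    - {"tx":60,"ty":-80,"tz":0,"rx":0,"ry":0,"rz":0,"jaw":-0.3}
    - {"tx":87,"ty":-114,"tz":-10,"rx":0,"ry":0,"rz":0,"jaw":-0.3}
    - {"tx":87,"ty":-114,"tz":-50,"rx":0,"ry":0,"rz":0,"jaw":-0.3}
    - {"tx":87,"ty":-114,"tz":-90,"rx":0,"ry":0,"rz":0,"jaw":-0.3}
    - {"tx":87,"ty":-114,"tz":-125,"rx":0,"ry":0,"rz":0,"jaw":-0.3}
    - {"tx":87,"ty":-114,"tz":-125,"rx":0,"ry":0,"rz":0,"jaw":-0.3}
    - {"tx":87,"ty":-114,"tz":-125,"rx":0,"ry":0,"rz":0,"jaw":-0.3}

```text
time_s: 2.35
position: [0.5423, -0.3249, 0.1065]
tool_rot: [[0.984, 0.178, 0.0], [0.178, -0.984, 0.001], [0.001, -0.001, -1.0]]
ft_force: [-0.1, 0.5, 0.0]
grip_width: 0.03
```

```bash
cat > look.py <<'E'
import sys,cv2,pickle
from rig import env
n,o=sys.argv[1:3]
d=env.get_image(n); cv2.imwrite(f"pics/{o}.png",d["image"][:,:,::-1]);pickle.dump(d,open(o+".pkl","wb"))
E
python3 look.py wrist w3
```

```text
(no output)
```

View pics/w3.png

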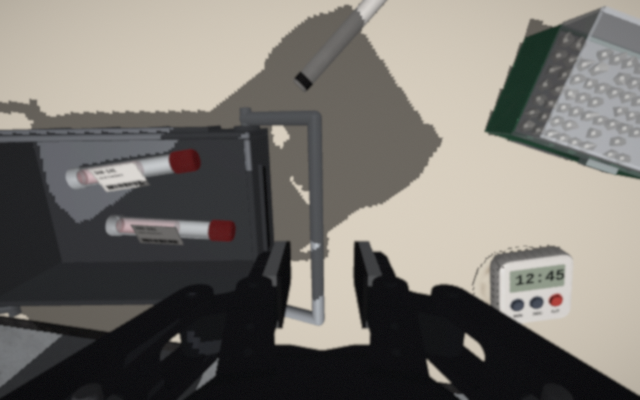

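The bar at column ≈318 runs between the fingers. I'll descend and close.

Emit:
apply_moves:
  grip_force: 20
  plan:
    - {"tx":0,"ty":1,"tz":-30,"rx":0,"ry":0,"rz":0,"jaw":-0.3}
    - {"tx":0,"ty":1,"tz":-53,"rx":0,"ry":0,"rz":0,"jaw":-0.3}
    - {"tx":0,"ty":1,"tz":-53,"rx":0,"ry":0,"rz":0,"jaw":-0.3}
    - {"tx":0,"ty":1,"tz":-53,"rx":0,"ry":0,"rz":0,"jaw":-0.6}
    - {"tx":0,"ty":1,"tz":-53,"rx":0,"ry":0,"rz":0,"jaw":-1}
    - {"tx":0,"ty":1,"tz":-53,"rx":0,"ry":0,"rz":0,"jaw":-1}
    - {"tx":0,"ty":1,"tz":-53,"rx":0,"ry":0,"rz":0,"jaw":-1}

```text
time_s: 3.1
position: [0.543, -0.3223, 0.0558]
tool_rot: [[0.984, 0.179, 0.002], [0.179, -0.984, 0.002], [0.003, -0.002, -1.0]]
ft_force: [0.7, 8.2, -3.1]
grip_width: 0.0068
```

```bash
python3 look.py wrist w4; python3 - <<'E'
import numpy as np
ps=.18;ey=np.array([-np.sin(ps),np.cos(ps)])
for t0 in(.35,):
  for s in(1,-1):
    for t in np.append(np.arange(.35,2.8,.25),[2.78,2.83]):
      o=s*.045*(np.cos(t)-np.cos(t0))*ey*1000; print(round(t,2),np.round(o,1),round(45*(np.sin(t)-np.sin(t0)),1))
E
```

```text
0.35 [-0.  0.] 0.0
0.6 [ 0.9 -5. ] 10.0
0.85 [  2.3 -12.4] 18.4
1.1 [  3.9 -21.5] 24.7
1.35 [  5.8 -31.9] 28.5
1.6 [  7.8 -42.9] 29.6
1.85 [  9.8 -53.8] 27.8
2.1 [ 11.6 -63.9] 23.4
2.35 [ 13.2 -72.7] 16.6
2.6 [ 14.5 -79.5] 7.8
2.78 [ 15.1 -83. ] 0.5
2.83 [ 15.2 -83.7] -1.6
0.35 [ 0. -0.] 0.0
0.6 [-0.9  5. ] 10.0
0.85 [-2.3 12.4] 18.4
1.1 [-3.9 21.5] 24.7
1.35 [-5.8 31.9] 28.5
1.6 [-7.8 42.9] 29.6
1.85 [-9.8 53.8] 27.8
2.1 [-11.6  63.9] 23.4
2.35 [-13.2  72.7] 16.6
2.6 [-14.5  79.5] 7.8
2.78 [-15.1  83. ] 0.5
2.83 [-15.2  83.7] -1.6
```

View pics/w4.png

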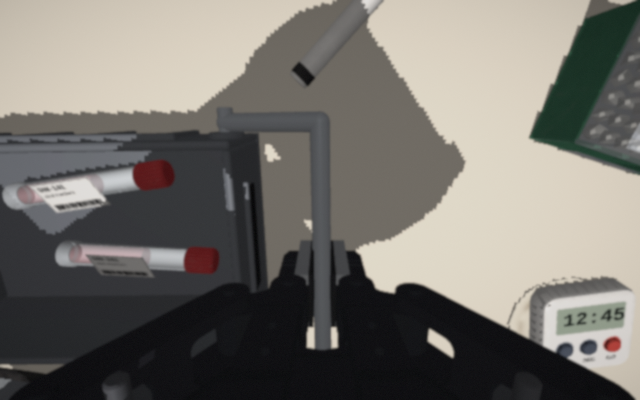

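The bar is gripped. Now I'll follow the arc.

Emit:
apply_moves:
  plan:
    - {"tx":-1,"ty":4,"tz":9,"rx":0,"ry":0,"rz":0,"jaw":-1}
    - {"tx":-2,"ty":11,"tz":18,"rx":0,"ry":0,"rz":0,"jaw":-1}
    - {"tx":-4,"ty":20,"tz":24,"rx":0,"ry":0,"rz":0,"jaw":-1}
    - {"tx":-6,"ty":31,"tz":28,"rx":0,"ry":0,"rz":0,"jaw":-1}
    - {"tx":-8,"ty":42,"tz":29,"rx":0,"ry":0,"rz":0,"jaw":-1}
    - {"tx":-10,"ty":53,"tz":28,"rx":0,"ry":0,"rz":0,"jaw":-1}
    - {"tx":-11,"ty":63,"tz":23,"rx":0,"ry":0,"rz":0,"jaw":-1}
    - {"tx":-13,"ty":72,"tz":17,"rx":0,"ry":0,"rz":0,"jaw":-1}

```text
time_s: 3.95
position: [0.5299, -0.2496, 0.0733]
tool_rot: [[0.984, 0.179, 0.003], [0.179, -0.984, 0.001], [0.003, -0.0, -1.0]]
ft_force: [-1.2, -5.8, -1.0]
grip_width: 0.007
```

Emit:
apply_moves:
  plan:
    - {"tx":-1,"ty":6,"tz":-8,"rx":0,"ry":0,"rz":0,"jaw":-1}
    - {"tx":-2,"ty":9,"tz":-16,"rx":0,"ry":0,"rz":0,"jaw":-1}
    - {"tx":-2,"ty":10,"tz":-19,"rx":0,"ry":0,"rz":0,"jaw":-1}
    - {"tx":-2,"ty":10,"tz":-20,"rx":0,"ry":0,"rz":0,"jaw":-1}

```text
time_s: 4.35
position: [0.5287, -0.2397, 0.0555]
tool_rot: [[0.984, 0.179, 0.006], [0.179, -0.984, -0.001], [0.006, 0.002, -1.0]]
ft_force: [-5.1, 3.2, 22.2]
grip_width: 0.007
```

```bash
python3 look.py wrist w5
```

```text
(no output)
```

View pics/w5.png

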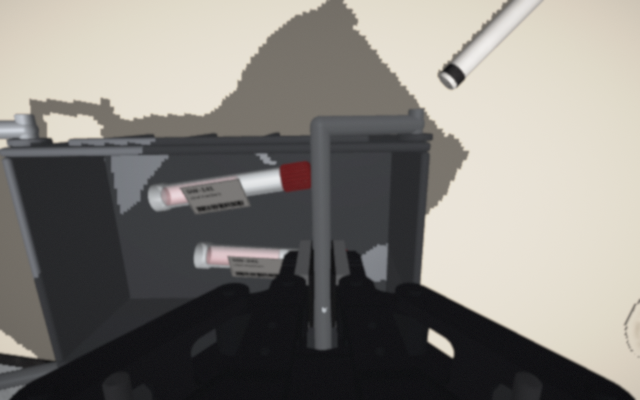

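The bar lies across the rim with 22 N of upward reaction, so it's on its stop. I'll release, rise and go to the left bail.

Emit:
apply_moves:
  plan:
    - {"tx":0,"ty":0,"tz":0,"rx":0,"ry":0,"rz":0,"jaw":-0.3}
    - {"tx":0,"ty":0,"tz":0,"rx":0,"ry":0,"rz":0,"jaw":-0.3}
    - {"tx":0,"ty":0,"tz":0,"rx":0,"ry":0,"rz":0,"jaw":-0.3}
    - {"tx":0,"ty":0,"tz":0,"rx":0,"ry":0,"rz":0,"jaw":-0.3}
    - {"tx":0,"ty":0,"tz":40,"rx":0,"ry":0,"rz":0,"jaw":-0.3}
    - {"tx":0,"ty":0,"tz":75,"rx":0,"ry":0,"rz":0,"jaw":-0.3}
    - {"tx":0,"ty":0,"tz":75,"rx":0,"ry":0,"rz":0,"jaw":-0.3}

```text
time_s: 5.1
position: [0.5305, -0.2407, 0.1346]
tool_rot: [[0.984, 0.179, 0.013], [0.179, -0.984, -0.005], [0.012, 0.007, -1.0]]
ft_force: [0.3, 0.6, -0.1]
grip_width: 0.0297
```

```bash
python3 look.py wrist w6
```

```text
(no output)
```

View pics/w6.png

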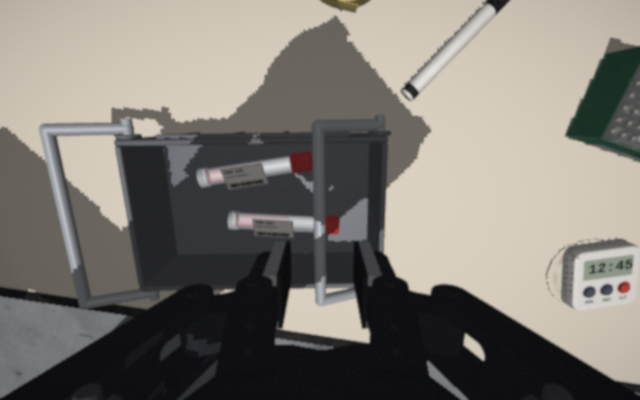

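The right bail stayed in. Now the left one.

Emit:
apply_moves:
  plan:
    - {"tx":-8,"ty":40,"tz":0,"rx":0.005,"ry":0.013,"rz":0,"jaw":-0.3}
    - {"tx":-16,"ty":85,"tz":0,"rx":0.005,"ry":0.013,"rz":0,"jaw":-0.3}
    - {"tx":-25,"ty":130,"tz":0,"rx":0.005,"ry":0.013,"rz":0,"jaw":-0.3}
    - {"tx":-33,"ty":170,"tz":0,"rx":0.005,"ry":0.013,"rz":0,"jaw":-0.3}
    - {"tx":-33,"ty":170,"tz":-25,"rx":0.005,"ry":0.013,"rz":0,"jaw":-0.3}
    - {"tx":-33,"ty":170,"tz":-25,"rx":0.005,"ry":0.013,"rz":0,"jaw":-0.3}

```text
time_s: 5.75
position: [0.4946, -0.0685, 0.1042]
tool_rot: [[0.983, 0.181, -0.01], [0.181, -0.984, 0.005], [-0.009, -0.006, -1.0]]
ft_force: [0.2, 0.0, 0.7]
grip_width: 0.0298
```

```bash
python3 look.py wrist w7
```

```text
(no output)
```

View pics/w7.png

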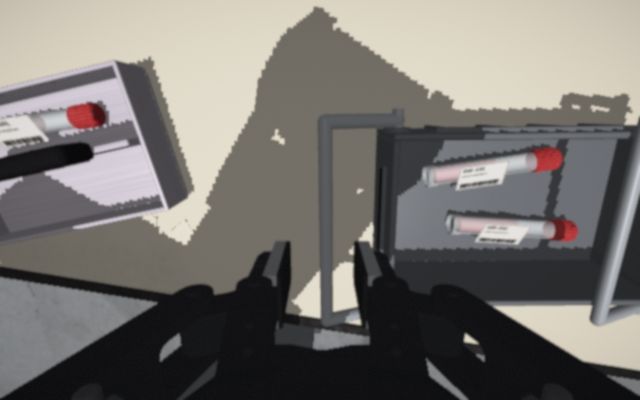

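Emit:
apply_moves:
  plan:
    - {"tx":2,"ty":-2,"tz":-25,"rx":-0.005,"ry":-0.01,"rz":0,"jaw":-0.3}
    - {"tx":2,"ty":-2,"tz":-50,"rx":-0.005,"ry":-0.01,"rz":0,"jaw":-0.3}
    - {"tx":2,"ty":-2,"tz":-50,"rx":-0.005,"ry":-0.01,"rz":0,"jaw":-0.3}
    - {"tx":2,"ty":-2,"tz":-50,"rx":-0.005,"ry":-0.01,"rz":0,"jaw":-0.6}
    - {"tx":2,"ty":-2,"tz":-50,"rx":-0.005,"ry":-0.01,"rz":0,"jaw":-1}
    - {"tx":2,"ty":-2,"tz":-50,"rx":-0.005,"ry":-0.01,"rz":0,"jaw":-1}
    - {"tx":2,"ty":-2,"tz":-50,"rx":-0.005,"ry":-0.01,"rz":0,"jaw":-1}

```text
time_s: 6.5
position: [0.4978, -0.0703, 0.0569]
tool_rot: [[0.984, 0.179, 0.004], [0.179, -0.984, 0.001], [0.004, -0.001, -1.0]]
ft_force: [0.1, 10.0, 1.0]
grip_width: 0.007
```

```bash
python3 look.py wrist w8
```

```text
(no output)
```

View pics/w8.png

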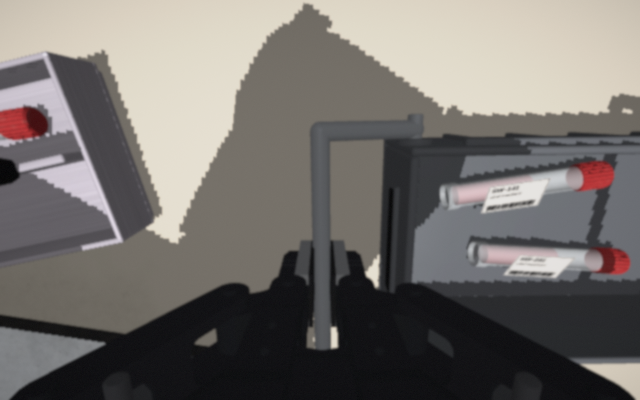

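The left bar is gripped. I'll follow the mirrored arc.

Emit:
apply_moves:
  plan:
    - {"tx":1,"ty":-5,"tz":9,"rx":0,"ry":0,"rz":0,"jaw":-1}
    - {"tx":2,"ty":-12,"tz":18,"rx":0,"ry":0,"rz":0,"jaw":-1}
    - {"tx":4,"ty":-21,"tz":24,"rx":0,"ry":0,"rz":0,"jaw":-1}
    - {"tx":6,"ty":-32,"tz":28,"rx":0,"ry":0,"rz":0,"jaw":-1}
    - {"tx":8,"ty":-43,"tz":29,"rx":0,"ry":0,"rz":0,"jaw":-1}
    - {"tx":10,"ty":-54,"tz":28,"rx":0,"ry":0,"rz":0,"jaw":-1}
    - {"tx":11,"ty":-64,"tz":23,"rx":0,"ry":0,"rz":0,"jaw":-1}
    - {"tx":13,"ty":-73,"tz":17,"rx":0,"ry":0,"rz":0,"jaw":-1}
    - {"tx":14,"ty":-79,"tz":8,"rx":0,"ry":0,"rz":0,"jaw":-1}
    - {"tx":15,"ty":-83,"tz":0,"rx":0,"ry":0,"rz":0,"jaw":-1}
    - {"tx":15,"ty":-83,"tz":-3,"rx":0,"ry":0,"rz":0,"jaw":-1}
    - {"tx":15,"ty":-83,"tz":-4,"rx":0,"ry":0,"rz":0,"jaw":-1}

```text
time_s: 7.75
position: [0.5132, -0.1533, 0.0545]
tool_rot: [[0.984, 0.18, 0.005], [0.18, -0.984, 0.001], [0.005, 0.0, -1.0]]
ft_force: [-4.7, 7.5, 33.4]
grip_width: 0.0069
```

Emit:
apply_moves:
  plan:
    - {"tx":0,"ty":0,"tz":-1,"rx":0,"ry":0,"rz":0,"jaw":-0.3}
    - {"tx":0,"ty":0,"tz":0,"rx":0,"ry":0,"rz":0,"jaw":-0.3}
    - {"tx":0,"ty":0,"tz":0,"rx":0,"ry":0,"rz":0,"jaw":-0.3}
    - {"tx":0,"ty":0,"tz":0,"rx":0,"ry":0,"rz":0,"jaw":-0.3}

```text
time_s: 8.15
position: [0.5129, -0.1534, 0.054]
tool_rot: [[0.984, 0.18, 0.004], [0.18, -0.984, 0.001], [0.004, -0.0, -1.0]]
ft_force: [0.1, -0.0, 0.9]
grip_width: 0.03
```

Emit:
apply_moves:
  plan:
    - {"tx":-5,"ty":0,"tz":40,"rx":0,"ry":0,"rz":0,"jaw":-0.3}
    - {"tx":-20,"ty":-15,"tz":80,"rx":0,"ry":0,"rz":0,"jaw":-0.3}
    - {"tx":-40,"ty":-30,"tz":120,"rx":0,"ry":0,"rz":0,"jaw":-0.3}
    - {"tx":-55,"ty":-50,"tz":160,"rx":0,"ry":0,"rz":0,"jaw":-0.3}
    - {"tx":-55,"ty":-50,"tz":160,"rx":0,"ry":0,"rz":0,"jaw":-0.3}
    - {"tx":-55,"ty":-50,"tz":160,"rx":0,"ry":0,"rz":0,"jaw":-0.3}

```text
time_s: 8.75
position: [0.4577, -0.2037, 0.2141]
tool_rot: [[0.984, 0.178, 0.005], [0.178, -0.984, 0.0], [0.005, 0.001, -1.0]]
ft_force: [0.1, -0.0, -1.4]
grip_width: 0.03
```

```bash
python3 look.py wrist w9; python3 -c "
import cv2
a=cv2.imread('pics/w9.png')[0:230,150:480]
cv2.imwrite('pics/w9z.png',cv2.convertScaleAbs(cv2.resize(a,None,fx=2.4,fy=2.4,interpolation=cv2.INTER_CUBIC),alpha=1.5,beta=10))"
```

```text
(no output)
```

View pics/w9z.png

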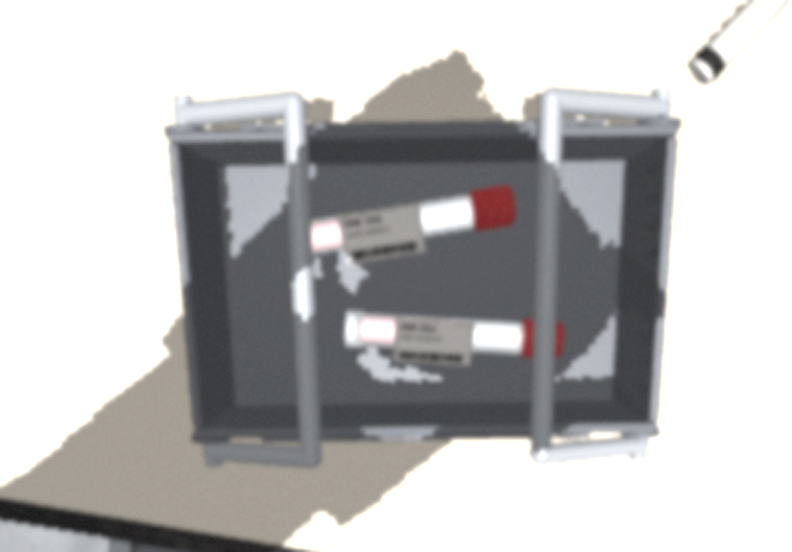

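View pics/w9.png

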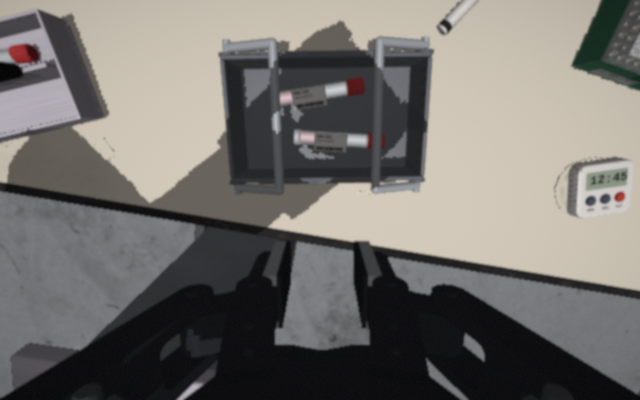

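```bash
python3 - <<'E'
from h import *
import pickle
d=pickle.load(open("w9.pkl","rb"))
z=lambda x,y:(x/2.4+150-.3,y/2.4-.3)
C=[onz(d,z(*p),.064) for p in[(168,130),(680,124),(658,433),(193,437)]]
ctr=np.mean(C,0);print("ctr",ctr); v=C[0]+C[3]-C[1]-C[2]; ps=np.arctan2(-v[0],v[1]);print(np.linalg.norm(v)/2, ps, np.linalg.norm(C[0]+C[1]-C[2]-C[3])/2)
B=[onz(d,z(*p),.068) for p in[(292,95),(552,94),(541,457),(309,463)]]
ctr=np.mean(B,0);print("bars",ctr); v=B[0]+B[3]-B[1]-B[2]; ps=np.arctan2(-v[0],v[1]);print(np.linalg.norm(v)/2, ps, np.linalg.norm(B[0]+B[1]-B[2]-B[3])/2)
E
```

```text
ctr [ 0.52032594 -0.19758548  0.064     ]
0.17947591194450052 0.1877401752670947 0.10956368232537281
bars [ 0.52049357 -0.19706585  0.068     ]
0.08904852828488179 0.19301136800553645 0.1280690154137298
```

Both bails are in and the bar spacing measures 89 mm. Now I'll look at the tray.

Emit:
apply_moves:
  plan:
    - {"tx":-2,"ty":42,"tz":5,"rx":0,"ry":0,"rz":0.03,"jaw":0}
    - {"tx":-5,"ty":84,"tz":10,"rx":0,"ry":0,"rz":0.06,"jaw":0}
    - {"tx":-8,"ty":126,"tz":16,"rx":0,"ry":0,"rz":0.09,"jaw":0}
    - {"tx":-11,"ty":168,"tz":16,"rx":0,"ry":0,"rz":0.12,"jaw":0}
    - {"tx":-14,"ty":210,"tz":16,"rx":0,"ry":0,"rz":0.15,"jaw":0}
    - {"tx":-17,"ty":252,"tz":16,"rx":0,"ry":0,"rz":0.18,"jaw":0}
    - {"tx":-20,"ty":295,"tz":16,"rx":0,"ry":0,"rz":0.217,"jaw":0}
    - {"tx":-20,"ty":295,"tz":16,"rx":0,"ry":0,"rz":0.217,"jaw":0}
    - {"tx":-20,"ty":295,"tz":16,"rx":0,"ry":0,"rz":0.217,"jaw":0}
    - {"tx":-20,"ty":295,"tz":16,"rx":0,"ry":0,"rz":0.217,"jaw":0}

```text
time_s: 9.8
position: [0.4375, 0.0915, 0.2281]
tool_rot: [[0.922, 0.386, 0.0], [0.386, -0.922, 0.002], [0.001, -0.002, -1.0]]
ft_force: [-0.1, 0.3, -0.5]
grip_width: 0.0424
```

```bash
python3 look.py wrist w10; python3 -c "
import cv2
a=cv2.imread('pics/w10.png')[0:230,150:480]
cv2.imwrite('pics/w10z.png',cv2.resize(a,None,fx=2.4,fy=2.4,interpolation=cv2.INTER_CUBIC))"
```

```text
(no output)
```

View pics/w10z.png

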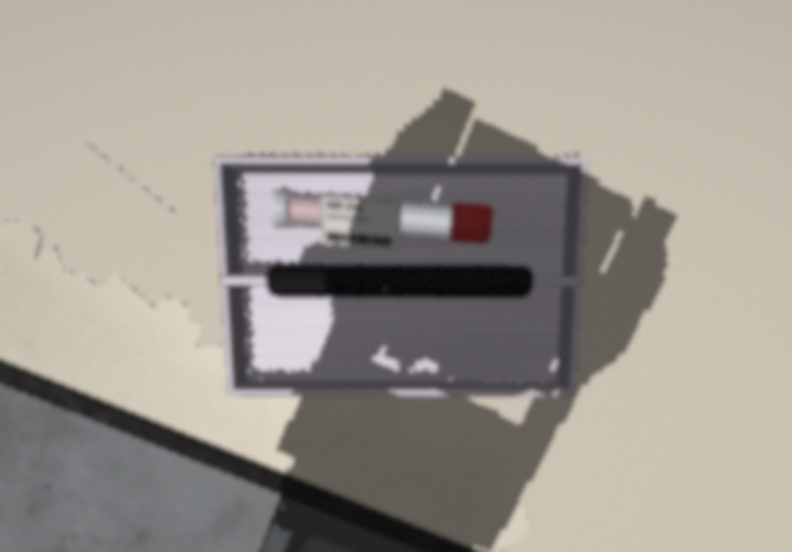

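```bash
python3 - <<'E'
from h import *
import pickle
from rig import env
d=pickle.load(open("w10.pkl","rb"))
z=lambda x,y:(x/2.4+150-.3,y/2.4-.3)
C=[onz(d,z(*p),.040) for p in[(214,157),(588,160),(574,393),(232,393)]]
ctr=np.mean(C,0);print("ctr",ctr); v=C[0]+C[3]-C[1]-C[2]; ps=np.arctan2(-v[0],v[1]);print(np.linalg.norm(v)/2, ps, np.linalg.norm(C[0]+C[1]-C[2]-C[3])/2)
B=[onz(d,z(*p),.074) for p in[(266,281),(533,281)]]
v=B[0]-B[1];print("grip",np.mean(B,0),np.linalg.norm(v),np.arctan2(-v[0],v[1]))
print(env.observe()["q"])
E
```

```text
ctr [0.49582046 0.1205959  0.04      ]
0.1481899436505617 0.3916749957865198 0.09375821939143882
grip [0.49545187 0.12093011 0.074     ] 0.0993780356016116 0.395425279518316
[-3.54934569 11.54738358 89.88183835  0.14220029 78.52328471 63.74361216]
```

Emit:
apply_moves:
  plan:
    - {"tx":5,"ty":3,"tz":0,"rx":0,"ry":0,"rz":0.14,"jaw":0}
    - {"tx":10,"ty":6,"tz":0,"rx":0,"ry":0,"rz":0.28,"jaw":0}
    - {"tx":15,"ty":9,"tz":0,"rx":0,"ry":0,"rz":0.42,"jaw":0}
    - {"tx":20,"ty":12,"tz":0,"rx":0,"ry":0,"rz":0.56,"jaw":0}
    - {"tx":25,"ty":15,"tz":0,"rx":0,"ry":0,"rz":0.7,"jaw":0}
    - {"tx":30,"ty":18,"tz":0,"rx":0,"ry":0,"rz":0.84,"jaw":0}
    - {"tx":35,"ty":21,"tz":0,"rx":0,"ry":0,"rz":0.98,"jaw":0}
    - {"tx":40,"ty":24,"tz":0,"rx":0,"ry":0,"rz":1.12,"jaw":0}
    - {"tx":45,"ty":26,"tz":0,"rx":0,"ry":0,"rz":1.26,"jaw":0}
    - {"tx":50,"ty":28,"tz":0,"rx":0,"ry":0,"rz":1.4,"jaw":0}
    - {"tx":58,"ty":29.5,"tz":0,"rx":0,"ry":0,"rz":1.54,"jaw":0}
    - {"tx":58,"ty":29.5,"tz":0,"rx":0,"ry":0,"rz":1.568,"jaw":0}

```text
time_s: 11.05
position: [0.4964, 0.1197, 0.2279]
tool_rot: [[-0.383, 0.924, -0.003], [0.924, 0.383, 0.001], [0.002, -0.002, -1.0]]
ft_force: [0.1, -0.4, 0.5]
grip_width: 0.043
```

Emit:
apply_moves:
  plan:
    - {"tx":0,"ty":0,"tz":-40,"rx":0,"ry":0,"rz":0,"jaw":0}
    - {"tx":0,"ty":0,"tz":-80,"rx":0,"ry":0,"rz":0,"jaw":0}
    - {"tx":0,"ty":0,"tz":-110,"rx":0,"ry":0,"rz":0,"jaw":0}
    - {"tx":0,"ty":0,"tz":-110,"rx":0,"ry":0,"rz":0,"jaw":0}
    - {"tx":0,"ty":0,"tz":-110,"rx":0,"ry":0,"rz":0,"jaw":0}

```text
time_s: 11.55
position: [0.4967, 0.1192, 0.1186]
tool_rot: [[-0.381, 0.924, -0.003], [0.924, 0.381, 0.001], [0.002, -0.002, -1.0]]
ft_force: [0.8, 0.8, 0.7]
grip_width: 0.0428
```

```bash
python3 look.py wrist w11
```

```text
(no output)
```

View pics/w11.png

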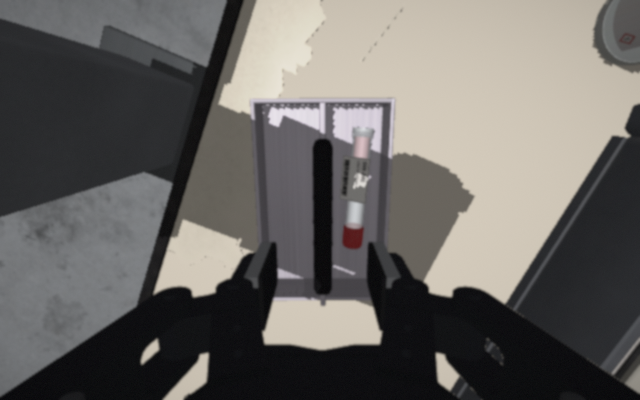

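```bash
python3 - <<'E'
from h import *
import pickle
d=pickle.load(open("w11.pkl","rb"))
print(d["world_from_camera"])
for p in((323,142),(323,293)): print(onz(d,p,.075))
B=[onz(d,p,.074) for p in((323,142),(323,293))]; print(np.mean(B,0)); print(proj(d,[.4967,.1192,.1186]),proj(d,[.4967,.1192,.075]))
E
```

```text
[[ 0.92496547 -0.36724597 -0.09782263  0.47123535]
 [ 0.38004579  0.8924216   0.24320544  0.17991759]
 [-0.00201719 -0.26213371  0.96502945  0.26183243]
 [ 0.          0.          0.          1.        ]]
[0.47705863 0.16656438 0.075     ]
[0.5139972  0.07691238 0.075     ]
[0.49565794 0.12142698 0.074     ]
[323.38480895 256.74236242] [323.18995168 226.69091392]
```

The grip bar is centred between the fingers (column 323) and the tube lies clear of them. I'll descend and grip.

Emit:
apply_moves:
  grip_force: 80
  plan:
    - {"tx":-1,"ty":2,"tz":-30,"rx":0,"ry":0,"rz":0,"jaw":0}
    - {"tx":-1,"ty":2,"tz":-60,"rx":0,"ry":0,"rz":0,"jaw":0}
    - {"tx":-1,"ty":2,"tz":-73,"rx":0,"ry":0,"rz":0,"jaw":0}
    - {"tx":-1,"ty":2,"tz":-73,"rx":0,"ry":0,"rz":0,"jaw":-0.3}
    - {"tx":-1,"ty":2,"tz":-73,"rx":0,"ry":0,"rz":0,"jaw":-0.6}
    - {"tx":-1,"ty":2,"tz":-73,"rx":0,"ry":0,"rz":0,"jaw":-1}
    - {"tx":-1,"ty":2,"tz":-73,"rx":0,"ry":0,"rz":0,"jaw":-1}
    - {"tx":-1,"ty":2,"tz":-73,"rx":0,"ry":0,"rz":0,"jaw":-1}

```text
time_s: 12.4
position: [0.4973, 0.1213, 0.0482]
tool_rot: [[-0.382, 0.924, 0.003], [0.924, 0.382, 0.001], [-0.0, 0.003, -1.0]]
ft_force: [-0.8, -0.5, 7.3]
grip_width: 0.011
```

Emit:
apply_moves:
  plan:
    - {"tx":0,"ty":0,"tz":5,"rx":0,"ry":0,"rz":0,"jaw":-1}
    - {"tx":0,"ty":0,"tz":15,"rx":0,"ry":0,"rz":0,"jaw":-1}
    - {"tx":0,"ty":0,"tz":30,"rx":0,"ry":0,"rz":0,"jaw":-1}
    - {"tx":0,"ty":0,"tz":45,"rx":0,"ry":0,"rz":0,"jaw":-1}
    - {"tx":0,"ty":0,"tz":60,"rx":0,"ry":0,"rz":0,"jaw":-1}
    - {"tx":0,"ty":0,"tz":75,"rx":0,"ry":0,"rz":0,"jaw":-1}
    - {"tx":0,"ty":0,"tz":90,"rx":0,"ry":0,"rz":0,"jaw":-1}
    - {"tx":0,"ty":0,"tz":105,"rx":0,"ry":0,"rz":0,"jaw":-1}
    - {"tx":0,"ty":0,"tz":110,"rx":0,"ry":0,"rz":0,"jaw":-1}
    - {"tx":0,"ty":0,"tz":110,"rx":0,"ry":0,"rz":0,"jaw":-1}

```text
time_s: 13.4
position: [0.4975, 0.1213, 0.1591]
tool_rot: [[-0.382, 0.924, 0.005], [0.924, 0.382, 0.001], [-0.001, 0.005, -1.0]]
ft_force: [0.4, -0.2, -2.7]
grip_width: 0.0109
```

```bash
python3 look.py wrist w12;python3 look.py scene s12; python3 -c "
import cv2
a=cv2.imread('pics/s12.png')[130:300,230:430]
cv2.imwrite('pics/s12z.png',cv2.resize(a,None,fx=3.5,fy=3.5,interpolation=cv2.INTER_CUBIC))"
```

```text
(no output)
```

View pics/w12.png

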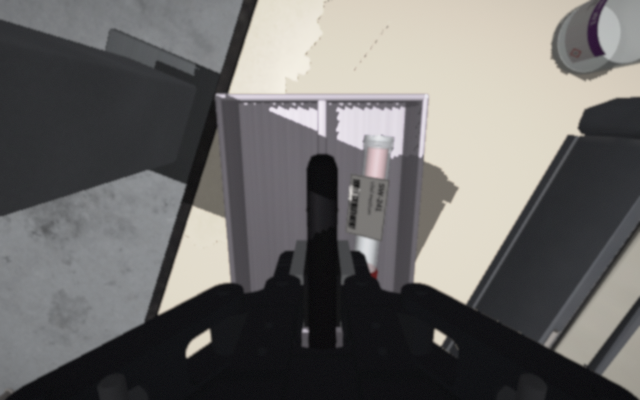

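View pics/s12z.png

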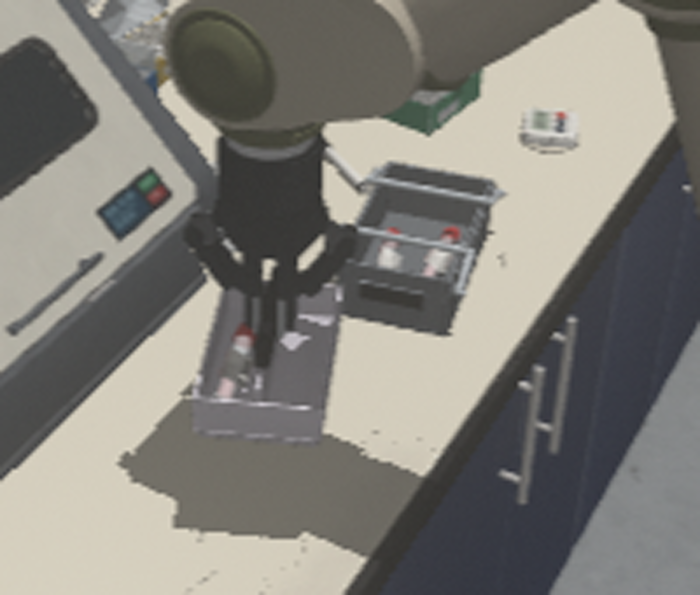

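The tray is level in the grip with its tube inside. Carrying it over the crate.

Emit:
apply_moves:
  plan:
    - {"tx":1,"ty":-10,"tz":2,"rx":0,"ry":0,"rz":-0.01,"jaw":-1}
    - {"tx":2,"ty":-30,"tz":5,"rx":0,"ry":0,"rz":-0.02,"jaw":-1}
    - {"tx":4,"ty":-60,"tz":8,"rx":0,"ry":0,"rz":-0.04,"jaw":-1}
    - {"tx":6,"ty":-92,"tz":10,"rx":0,"ry":0,"rz":-0.06,"jaw":-1}
    - {"tx":9,"ty":-124,"tz":10,"rx":0,"ry":0,"rz":-0.08,"jaw":-1}
    - {"tx":11,"ty":-156,"tz":10,"rx":0,"ry":0,"rz":-0.1,"jaw":-1}
    - {"tx":14,"ty":-188,"tz":10,"rx":0,"ry":0,"rz":-0.12,"jaw":-1}
    - {"tx":16,"ty":-220,"tz":10,"rx":0,"ry":0,"rz":-0.14,"jaw":-1}
    - {"tx":18,"ty":-250,"tz":10,"rx":0,"ry":0,"rz":-0.16,"jaw":-1}
    - {"tx":20,"ty":-278,"tz":10,"rx":0,"ry":0,"rz":-0.18,"jaw":-1}
    - {"tx":22,"ty":-302,"tz":10,"rx":0,"ry":0,"rz":-0.2,"jaw":-1}
    - {"tx":23,"ty":-318,"tz":10,"rx":0,"ry":0,"rz":-0.21,"jaw":-1}

```text
time_s: 14.7
position: [0.5195, -0.1989, 0.1672]
tool_rot: [[-0.178, 0.984, 0.001], [0.984, 0.178, 0.001], [0.0, 0.001, -1.0]]
ft_force: [-0.0, 0.4, -3.3]
grip_width: 0.0107
```

Emit:
apply_moves:
  plan:
    - {"tx":0,"ty":0,"tz":0,"rx":0,"ry":0,"rz":0,"jaw":-1}
    - {"tx":0,"ty":0,"tz":0,"rx":0,"ry":0,"rz":0,"jaw":-1}

```text
time_s: 14.9
position: [0.5191, -0.1987, 0.1668]
tool_rot: [[-0.178, 0.984, 0.0], [0.984, 0.178, 0.001], [0.001, 0.001, -1.0]]
ft_force: [0.5, 0.5, -2.2]
grip_width: 0.0107
```

```bash
python3 look.py scene s13;python3 look.py wrist w13;python3 look.py top t13; python3 -c "
import cv2
a=cv2.imread('pics/s13.png')[110:260,270:430]
cv2.imwrite('pics/s13z.png',cv2.resize(a,None,fx=4,fy=4,interpolation=cv2.INTER_CUBIC))
a=cv2.imread('pics/t13.png')[160:270,285:425]
cv2.imwrite('pics/t13z.png',cv2.resize(a,None,fx=5,fy=5,interpolation=cv2.INTER_CUBIC))"
```

```text
(no output)
```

View pics/s13z.png

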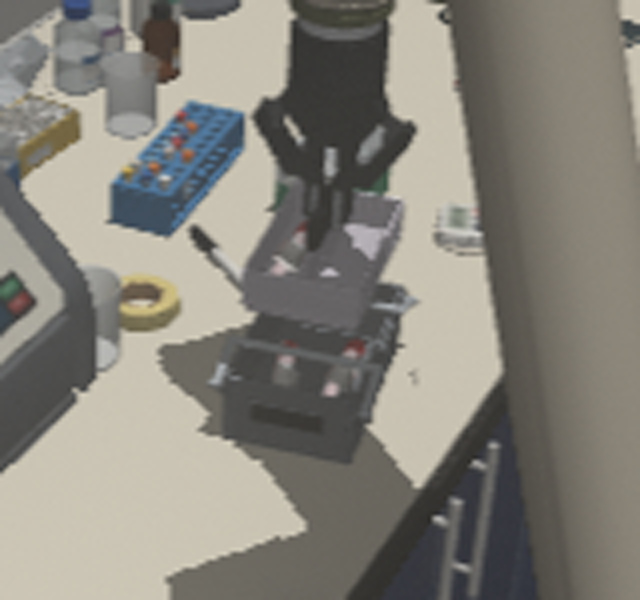

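View pics/w13.png

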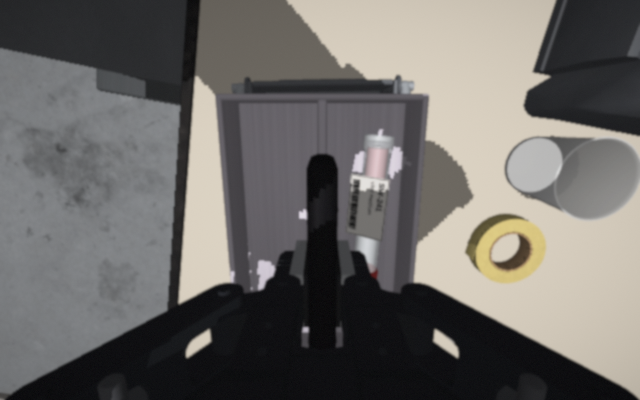

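View pics/t13z.png

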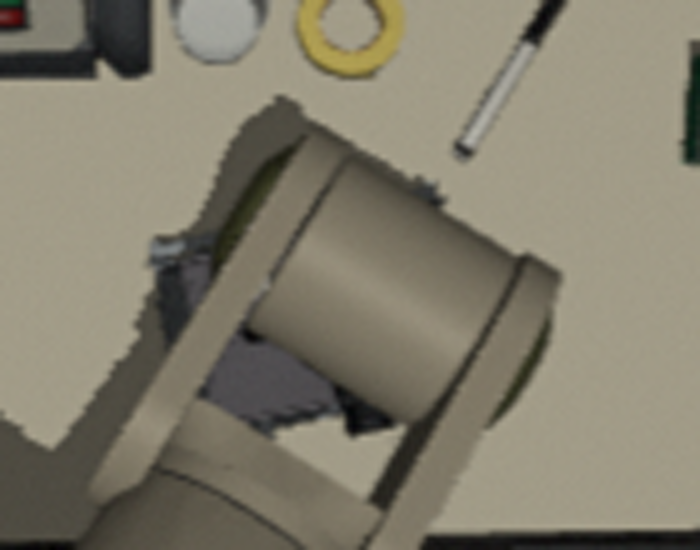

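```bash
python3 - <<'E'
from h import *
import pickle
d=pickle.load(open("w13.pkl","rb"))
a,b=[onz(d,p,.1586) for p in((218,95),(428,95))]
v=b-a;n=np.linalg.norm(v);ex=v/n;ey=np.array([-ex[1],ex[0],0]);print(a,b,n,np.arctan2(v[1],v[0]),"ctr",(a+b)/2-ey*.075)
E
```

```text
[ 0.45965982 -0.13306472  0.1586    ] [ 0.55215407 -0.11638605  0.1586    ] 0.09398597778750514 0.17840400686357297 ctr [ 0.51921638 -0.198535    0.1586    ]
```

The in-hand tray centre agrees with the TCP to within 0.3 mm. Lowering slowly, with a +1.5 mm correction in x and y.

Emit:
apply_moves:
  plan:
    - {"tx":1.5,"ty":1.7,"tz":-8,"rx":0,"ry":0,"rz":0,"jaw":-1}
    - {"tx":1.5,"ty":1.7,"tz":-16,"rx":0,"ry":0,"rz":0,"jaw":-1}
    - {"tx":1.5,"ty":1.7,"tz":-24,"rx":0,"ry":0,"rz":0,"jaw":-1}
    - {"tx":1.5,"ty":1.7,"tz":-32,"rx":0,"ry":0,"rz":0,"jaw":-1}
    - {"tx":1.5,"ty":1.7,"tz":-38,"rx":0,"ry":0,"rz":0,"jaw":-1}
    - {"tx":1.5,"ty":1.7,"tz":-42,"rx":0,"ry":0,"rz":0,"jaw":-1}
    - {"tx":1.5,"ty":1.7,"tz":-42,"rx":0,"ry":0,"rz":0,"jaw":-1}

```text
time_s: 15.75
position: [0.5207, -0.1961, 0.1246]
tool_rot: [[-0.179, 0.984, 0.0], [0.984, 0.179, 0.002], [0.001, 0.0, -1.0]]
ft_force: [0.3, -0.8, -2.5]
grip_width: 0.0111
```

Emit:
apply_moves:
  plan:
    - {"tx":0,"ty":0,"tz":-3,"rx":0,"ry":0,"rz":0,"jaw":-1}
    - {"tx":0,"ty":0,"tz":-6,"rx":0,"ry":0,"rz":0,"jaw":-1}
    - {"tx":0,"ty":0,"tz":-9,"rx":0,"ry":0,"rz":0,"jaw":-1}
    - {"tx":0,"ty":0,"tz":-9,"rx":0,"ry":0,"rz":0,"jaw":-1}
    - {"tx":0,"ty":0,"tz":-9,"rx":0,"ry":0,"rz":0,"jaw":-1}

```text
time_s: 16.25
position: [0.5208, -0.1961, 0.1156]
tool_rot: [[-0.179, 0.984, 0.0], [0.984, 0.179, 0.002], [0.001, 0.0, -1.0]]
ft_force: [1.0, 0.5, -2.8]
grip_width: 0.0104
```

There is no contact force yet and the underside is at about 67 mm, so the bars are already inside the grooves. A little further down.

Emit:
apply_moves:
  plan:
    - {"tx":0,"ty":0,"tz":-1,"rx":0,"ry":0,"rz":0,"jaw":-1}
    - {"tx":0,"ty":0,"tz":-2,"rx":0,"ry":0,"rz":0,"jaw":-1}
    - {"tx":0,"ty":0,"tz":-2.5,"rx":0,"ry":0,"rz":0,"jaw":-1}
    - {"tx":0,"ty":0,"tz":-2.5,"rx":0,"ry":0,"rz":0,"jaw":-1}

```text
time_s: 16.65
position: [0.5209, -0.1962, 0.1141]
tool_rot: [[-0.179, 0.984, 0.001], [0.984, 0.179, 0.001], [0.001, 0.001, -1.0]]
ft_force: [-2.6, 1.3, 4.9]
grip_width: 0.0107
```

```bash
python3 look.py scene s14; python3 -c "
import cv2
a=cv2.imread('pics/s14.png')[130:260,290:420]
cv2.imwrite('pics/s14z.png',cv2.resize(a,None,fx=4.5,fy=4.5,interpolation=cv2.INTER_CUBIC))"
```

```text
(no output)
```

View pics/s14z.png

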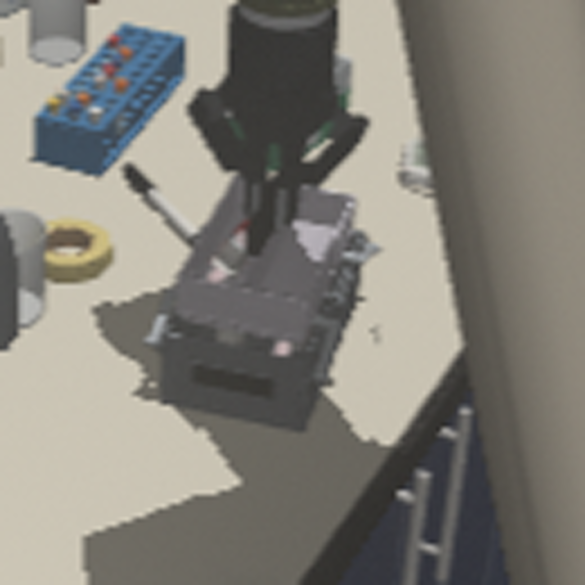

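The tray is seated (underside ≈66 mm, reaction up). Releasing and retreating.

Emit:
apply_moves:
  plan:
    - {"tx":0,"ty":0,"tz":0,"rx":0,"ry":0,"rz":0,"jaw":-0.6}
    - {"tx":0,"ty":0,"tz":0,"rx":0,"ry":0,"rz":0,"jaw":-0.3}
    - {"tx":0,"ty":0,"tz":0,"rx":0,"ry":0,"rz":0,"jaw":-0.1}
    - {"tx":0,"ty":0,"tz":0,"rx":0,"ry":0,"rz":0,"jaw":-0.1}
    - {"tx":0,"ty":0,"tz":0,"rx":0,"ry":0,"rz":0,"jaw":-0.1}
    - {"tx":0,"ty":0,"tz":20,"rx":0,"ry":0,"rz":0,"jaw":-0.1}
    - {"tx":0,"ty":0,"tz":50,"rx":0,"ry":0,"rz":0,"jaw":-0.1}
    - {"tx":0,"ty":0,"tz":85,"rx":0,"ry":0,"rz":0,"jaw":-0.1}
    - {"tx":10,"ty":-40,"tz":120,"rx":0,"ry":0,"rz":0,"jaw":-0.1}
    - {"tx":15,"ty":-80,"tz":140,"rx":0,"ry":0,"rz":0,"jaw":-0.1}
    - {"tx":15,"ty":-80,"tz":140,"rx":0,"ry":0,"rz":0,"jaw":-0.1}
    - {"tx":15,"ty":-80,"tz":140,"rx":0,"ry":0,"rz":0,"jaw":-0.1}

```text
time_s: 17.9
position: [0.5357, -0.2767, 0.2537]
tool_rot: [[-0.178, 0.984, 0.001], [0.984, 0.178, 0.001], [0.001, 0.001, -1.0]]
ft_force: [1.0, 0.5, -0.6]
grip_width: 0.0383
```

```bash
python3 look.py wrist w15; python3 look.py scene s15; python3 -c "
import cv2
a=cv2.imread('pics/s15.png')[130:260,290:420]
cv2.imwrite('pics/s15z.png',cv2.resize(a,None,fx=4.5,fy=4.5,interpolation=cv2.INTER_CUBIC))"
```

```text
(no output)
```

View pics/w15.png

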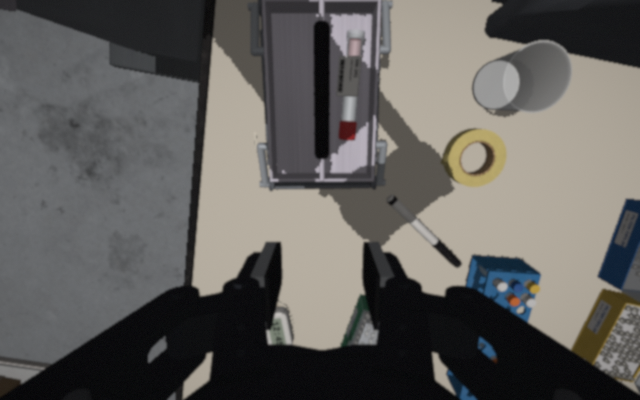

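View pics/s15z.png

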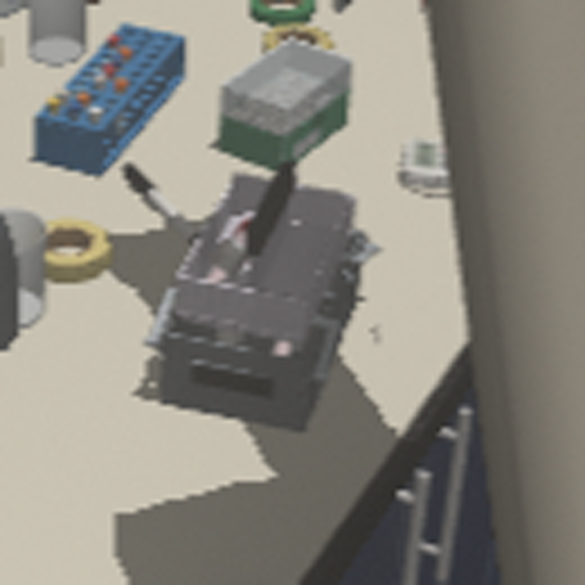

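```bash
python3 - <<'E'
from h import *
import pickle
from rig import env
d=pickle.load(open("w15.pkl","rb"))
a,b=[onz(d,p,.141) for p in((322,21),(321.5,158))]
v=a-b; print((a+b)/2,np.linalg.norm(v),np.arctan2(-v[0],v[1]))
o=env.observe();print(o["position"],o["ft_force"],o["qvel"])
env.close_job()
E
```

```text
[ 0.52070595 -0.19598813  0.141     ] 0.09776354901273114 0.17398837690694482
[ 0.5355903  -0.27520554  0.2532276 ] [-0.00175041  0.04527942 -0.44342994] [ 0.54951357 -0.18327089  0.16976904 -0.05534755  0.12835162 -0.05789022]
the job is handed in; nothing more can be done
```

I swung both bails in by gripping each bar and following its arc, then lifted the tray, stacked it on the bails, let go and handed the job in at about 18 s of the 72 s allowed. `close_job` gives no verdict, so the results below are my own measurements.

- **Bails:** each pushed back with 22–33 N at the end of its swing, so I take both to be on their stops. Before the tray went on, the bars measured 89 mm apart (88 mm expected). I did not measure them again under the tray.
- **Tray position:** after release its grip centre measured (0.5207, -0.1960), about 1 mm from the crate centre I had measured at about (0.5205, -0.197). The yaw was 0.174 rad against about 0.18 rad for the crate.
- **Tray height:** the underside was at about 66 mm when it seated, worked out from the arm's height before I let go.
- **Tube and bystanders:** the last pictures show the tube still in the tray. The bystanders I could see (marker, tape, timer and beaker) looked unmoved. I did not measure how far any of them moved, and I did not check the bottle in the last views.
- **Arm:** it ended clear of everything, with the wrist force near zero.
- **Disagreements:** the yaw readings for the crate ran from 0.17 to 0.19 rad between methods, well inside the 0.14 rad tolerance. The first move call was refused because rows left out some fields; nothing had moved.

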